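Cover the pie with the lid from the drying rack

TASK

Draw the blue lid straight up out of its slot in the drying rack by its top edge, and lay it flat on the table with its handle up and let go. Then take it by its handle and set it on the steel pan with the pie in it, so that it lies level, fully down on its seat inside the rim. Leave the white lid in its slot, and leave the pan, the small carton and the date stamp where they stand.

Things in the scene. Friction and masses are not known exactly. Their poses are not given: they have to be found in the camera images.
- blue_lid: blue plastic lid, 0.15 kg: panel 140 (x) x 112 (y) x 8 mm, with a solid fin handle in the middle of its upper face (70 mm along x, 16 mm wide, top 40 mm above the underside). Origin: centre of the flat underside, z out of the handle side. At the start it stands in a slot of the rack: its x along the rack's x, handle to the rack's +y, its -y edge up
- blue_lid_edge (a point): middle of the lid's -y edge, half way through its thickness: the middle of the top edge while it stands in the rack, 122 mm above the table
- blue_lid_grip (a point): point in the lid's handle, 30 mm above the underside of the panel (10 mm below the top of the handle), to grip across its 16 mm width
- white_lid: white lid, otherwise the same as the blue one, standing the same way in the rack's other slot. To be left there
- rack: grey drying rack, fixed, 172 (x) x 150 (y) x 75 mm high. Origin: centre of its underside, x along the slots. Two slots at y = +40 and -40 mm, 12 mm wide: grooves 11 mm deep in the end cheeks (inner faces at x = +-74 mm, z = 10 to 75 mm); open in between. The lids stand on its floor at z = 10 mm and reach up to 122 mm
- pan: loose steel pan with one pie in it, 164 (x) x 136 (y) mm over the flared rim, 66 mm high, 0.9 kg. Origin: centre of its underside, x along its length. The lid drops into a recess 148 x 120 mm (4 mm play all round) and rests on a ledge at each end, 54 mm above the table; straight walls up to 60 mm, flared above
- carton: small brown cardboard carton, 66 x 48 mm, 50 mm high; origin: centre of its underside. Bystander
- date_stamp: black and grey hand stamp standing upright, 30 x 42 mm, 88 mm high; origin: centre of its underside. Bystander

How it is judged:
By the outcome, as a careful person would: the job done as asked, in the order asked, and still so for the second after the job is handed in, with the robot touching nothing.
It also fails if it takes over 61 s, if anything falls off the work surface, if the arm or the gripper's body presses on something with over 40 N, if the wrist force passes 120 N, or if a joint passes its speed limit or range.

ROBOT

A 7-joint arm with a two-finger parallel gripper is mounted at the origin on the work surface; the furniture and walls round the work are solid. World frame = base frame: x ahead of the robot, y to its left, z up, the work surface at z = 0. Lengths are in mm, angles in degrees, forces in N, time in s.
With the tool pointing down it reaches from about 350 to 900 mm from the base axis. Payload 7.2 kg.
Tool frame: the origin (TCP) lies between the finger pads, 19 mm behind the fingertips; this is the grasp point; z points along the fingers, y is the direction in which the jaws open and shut (so a half turn about z gives the same grasp; the last joint's range is limited). The gripper opens to 88 mm and grips with 3 to 60 N. Pads are 20 mm wide; open, the fingers measure 115 mm over their backs; the gripper's body (75 mm by 178 mm) begins 61 mm behind the grasp point.
Start: joints at [-74.324, 23.554, -0.728, 91.456, 0.321, 64.991, -4.71], TCP at [209.499, 588.845, 241.353] pointing down, gripper open.
Joint ranges: [-169.25, 169.25], [-16.82, 113.86], [-84.01, 82.57], [7.8, 145.47], [-59.2, 239.2], [7.22, 106.19], [-163.78, 163.78]. Speed limits (degrees/s): [136.94, 136.94, 172.46, 172.46, 180, 180, 180].

INTERFACE

Orientations are given as a 3x3 rotation matrix whose columns are the frame's x, y, z axes.
In Python, from cell import sense, optics, order gives the robot as it stands. The module is installed in compiled form; this text tells all that it offers.
- The arm moves only by the tool play_rows, never from a script. Its argument "moves" is a list of rows, each a list of 5 numbers: the opening, from 0 (shut) to 1 (fully open), then the shift along the world's x, y, z scaled (see below), then the turn about the world's z scaled (see below). A call has 1 to 5 rows; each row is the pose to reach, as a shift and turn from the pose commanded when the call began; what a row does not reach only later rows make up. The controller multiplies each number of a shift by 500 mm and each number of a turn by pi/4 rad. A row lasts 1/8 s, in which the tool goes at most 62.5 mm and 10.7 degrees, less where a joint would pass 70% of its speed; a pose out of reach is approached as far as the arm can. A call with a number of a shift or a turn outside -1 to 1 is refused whole. A call with a gripper value outside its range is refused whole. The fingers move at their own pace and stop on an object; "squeeze" is the grip in N (left out, the last holds). Time passes only in rows, so rows that repeat a pose let the fingers close. It gives the time, the measured TCP pose, the force and the opening at its end, in the units of the state.
- sense(): the state, without advancing time (a new reading comes with each control period).
- optics.capture(name): name is "side" or "top" or "wrist"; returns the picture (384x512x3 uint8, red, green, blue); there is no depth.
- optics.calibration(name): a dict with "intrinsics" (3x3 intrinsics, pixels), "R" (3x3) and "t" (3): a world point X has camera coordinates R X + t. Camera axes: x right, y down, z forward; pixel columns grow to the right and rows downward; lengths in mm; the calibration is good to about 2 mm. A picture is of the moment at which its call begins: read the wrist's pose just before it. calibration takes no time and is no camera call; for the wrist camera it gives the pose at the moment of the call.
- order.job_done(): hands the job in, once; it reports no verdict.
The state is a dict: "t": time; "joint_pos": joint angles; "joint_velocities": joint speeds; "joint_torque": joint torques, N m; "tool_pos": TCP position; "orientation": TCP orientation; "force": force on the tool from outside, world axes, zero at the start; "ft_torque": the same for the moment, N m; "gripper_width": finger opening in mm.
Only numpy, scipy, OpenCV 4.12 (cv2) and the standard library are available. Lean on these libraries where they do the work, as an engineer would, in place of code of your own. Each camera call takes 0.05 s, during which the arm holds its last target. There are 200 camera calls.

## Working session

There is one attempt and no reset: what is moved stays moved. The work goes in short steps, Python scripts to look and compute and a tool call to move; the robot and the scene stay as the last step left them, time stands still between calls to the robot, and variables do not carry over. Pictures are saved under pics/ and viewed, on a budget of 10 in all, crops included, one or two more only if the job needs it, and the job is handed in when it is done.

Besides the shell and the picture viewer there is one more tool, called as name(argument=value, ...) on one line, values as JSON. play_rows: Moves the arm, as the interface text tells. Its arguments: {"type":"object","properties":{"moves":{"type":"array"},"squeeze":{"type":"number"}},"required":["moves"]}

```bash
mkdir -p pics; cat > h.py <<'E'
from cell import sense, optics, order
import cv2, numpy as np
def cal(n):
    c=optics.calibration(n); return np.array(c["intrinsics"],float),np.array(c["R"],float),np.array(c["t"],float).ravel()
def snap(n,f=None):
    im=optics.capture(n)
    if f: cv2.imwrite("pics/"+f,im[:,:,::-1])
    return im
def proj(n,P):
    K,R,t=cal(n); q=(np.atleast_2d(P)@R.T+t)@K.T; return q[:,:2]/q[:,2:]
def onz(c,uv,z):
    K,R,t=c; d=np.column_stack([np.atleast_2d(uv),np.ones(len(np.atleast_2d(uv)))])@np.linalg.inv(K).T@R; o=-R.T@t
    return o+d*((z-o[2])/d[:,2:])
E
python3 - <<'E'
from h import *
for n in("top","side"):
    snap(n,n+"0.png"); K,R,t=cal(n); print(n,K.round(1).tolist(),R.round(3).tolist(),(-R.T@t).round(0))
s=sense();print(s["t"],s["tool_pos"],np.round(s["orientation"],3).tolist(),s["gripper_width"])
K,R,t=cal("wrist");print(K.round(1).tolist(),R.round(3).tolist(),(-R.T@t).round(0))
E
```

```text
top [[420.7, 0.0, 252.4], [0.0, 420.7, 190.0], [0.0, 0.0, 1.0]] [[-0.006, -1.0, -0.004], [-0.977, 0.006, -0.215], [0.215, 0.003, -0.977]] [326. -35. 923.]
side [[441.2, 0.0, 259.7], [0.0, 441.2, 196.6], [0.0, 0.0, 1.0]] [[0.932, -0.363, -0.015], [-0.23, -0.556, -0.798], [0.282, 0.747, -0.602]] [ 222. -821.  733.]
0.1 [209.39312235 588.44027659 240.62274146] [[-0.942, 0.335, -0.0], [0.335, 0.942, -0.001], [-0.0, -0.001, -1.0]] 87.77573330857678
[[345.1, 0.0, 256.4], [0.0, 345.1, 195.3], [0.0, 0.0, 1.0]] [[0.334, 0.943, -0.001], [0.907, -0.321, 0.273], [0.257, -0.092, -0.962]] [140. 614. 385.]
```

View pics/top0.png

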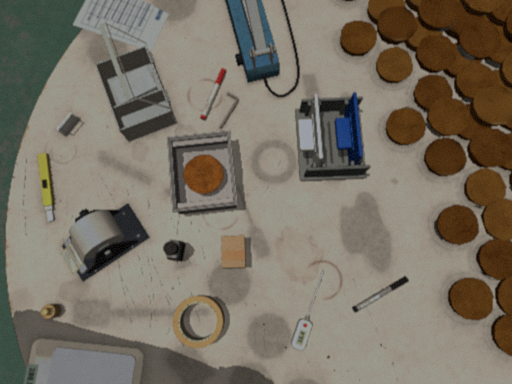

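View pics/side0.png

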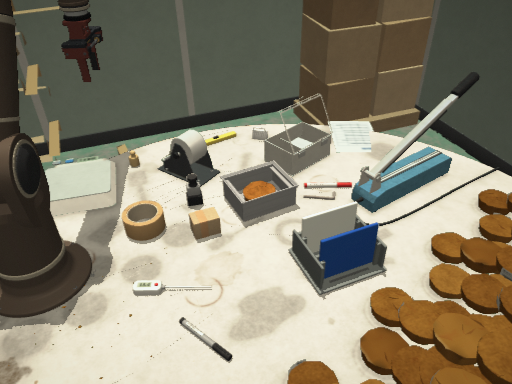

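```bash
python3 - <<'E'
from h import *
c=cal("top")
print("rackcorners z75",onz(c,[[296,101],[360,95],[367,177],[299,180]],75).round(0).tolist())
print("lidedge",onz(c,[[354,96],[363,164]],122).round(0).tolist())
print("pan rim z66",onz(c,[[170,137],[231,134],[239,208],[175,212]],66).round(0).tolist())
print("carton, stamp, pies,lever",onz(c,[[233,250],[175,248],[390,65],[405,125],[445,157],[458,224],[380,292],[325,265],[360,38],[295,90]],0).round(0).tolist())
im=optics.capture("top")
cv2.imwrite("pics/t1.png",cv2.resize(im[80:230,150:390,::-1],None,fx=3.2,fy=3.2,interpolation=2))
E
```

```text
rackcorners z75 [[709.0, -128.0, 75.0], [722.0, -267.0, 75.0], [539.0, -270.0, 75.0], [533.0, -129.0, 75.0]]
lidedge [[698.0, -242.0, 122.0], [553.0, -251.0, 122.0]]
pan rim z66 [[632.0, 144.0, 66.0], [638.0, 13.0, 66.0], [477.0, -4.0, 66.0], [469.0, 128.0, 66.0]]
carton, stamp, pies,lever [[396.0, 11.0, 0.0], [401.0, 138.0, 0.0], [834.0, -364.0, 0.0], [681.0, -387.0, 0.0], [603.0, -472.0, 0.0], [449.0, -485.0, 0.0], [305.0, -303.0, 0.0], [362.0, -188.0, 0.0], [907.0, -296.0, 0.0], [771.0, -134.0, 0.0]]
```

View pics/t1.png

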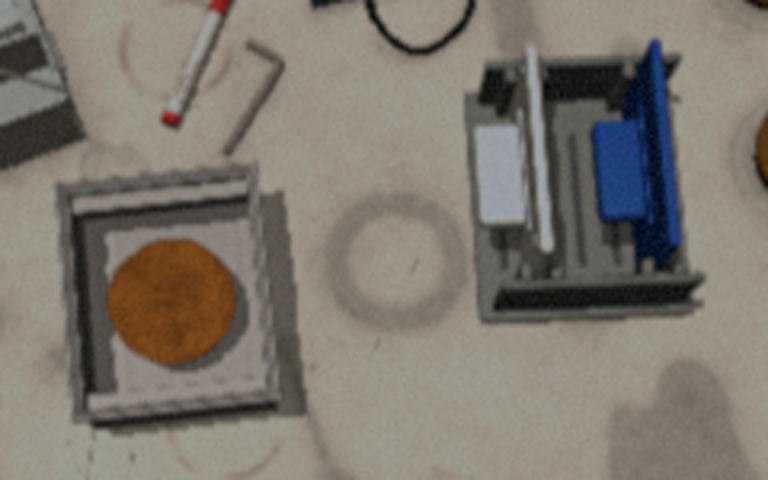

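play_rows(moves=[[1, 0.278, -0.556, 0, 0.18], [1, 0.278, -0.556, 0, 0.18], [1, 0.278, -0.556, 0, 0.18], [1, 0.278, -0.556, 0, 0.18], [1, 0.278, -0.556, 0, 0.18]])

```text
t: 0.78
tool_pos: [349.1, 308.7, 241.4]
orientation: [[-0.98, 0.199, 0.0], [0.199, 0.98, 0.0], [-0.0, 0.0, -1.0]]
force: [0.2, 0.5, -0.3]
gripper_width: 87.8
```

play_rows(moves=[[1, 0.278, -0.556, 0, 0.18], [1, 0.278, -0.556, 0, 0.18], [1, 0.278, -0.556, 0, 0.18], [1, 0.278, -0.556, 0, 0.18], [1, 0.278, -0.556, 0, 0.18]])

```text
t: 1.4
tool_pos: [488.0, 30.9, 241.5]
orientation: [[-0.998, 0.059, 0.0], [0.059, 0.998, 0.0], [-0.0, 0.0, -1.0]]
force: [0.4, 1.8, -1.1]
gripper_width: 87.6
```

play_rows(moves=[[1, 0.278, -0.556, 0, 0.18], [1, 0.278, -0.556, 0, 0.18], [1, 0.278, -0.556, 0, 0.18], [1, 0.278, -0.556, 0, 0.18], [1, 0.278, -0.556, 0, 0.18]])

```text
t: 2.02
tool_pos: [627.2, -246.7, 241.1]
orientation: [[-0.997, -0.083, -0.0], [-0.083, 0.997, 0.0], [0.0, 0.0, -1.0]]
force: [0.2, -0.7, 0.4]
gripper_width: 87.9
```

```bash
python3 - <<'E'
from h import *
snap("wrist","w1.png")
print(proj("wrist",[[698,-242,122],[558,-251,122],[628,-246,122]]).round(0).tolist())
E
```

```text
[[267.0, 276.0], [271.0, 105.0], [269.0, 196.0]]
```

View pics/w1.png

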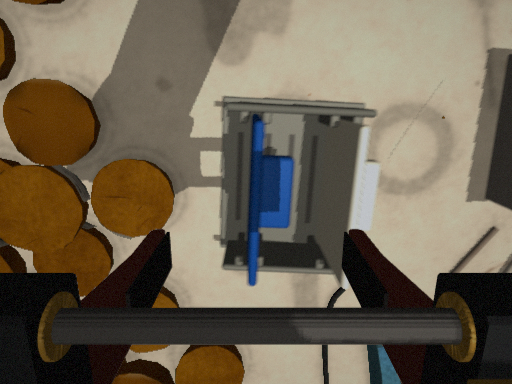

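```bash
python3 - <<'E'
from h import *
im=optics.capture("wrist").astype(int); c=cal("wrist")
for v in (112,114,116,118,130,150,250,270,280,284,286,288):
    r=im[v,225:300]; b=(r[:,2]-r[:,0]>40); u=np.where(b)[0]+225
    print(v,(u.min(),u.max()) if len(u) else None, [int(x) for x in im[v,246:268,2]])
im2=optics.capture("top").astype(int)
for v in range(88,182,4):
    r=im2[v,325:380]; u=np.where(r[:,2]-r[:,0]>30)[0]+325
    print(v,(u.min(),u.max()) if len(u) else None, [int(x) for x in im2[v,345:370,2]])
E
```

```text
112 None [65, 64, 67, 68, 69, 63, 52, 86, 108, 111, 110, 113, 114, 114, 86, 55, 68, 68, 68, 66, 69, 65]
114 (np.int64(265), np.int64(267)) [70, 70, 70, 69, 72, 66, 54, 89, 113, 116, 118, 123, 121, 115, 88, 56, 68, 60, 53, 47, 47, 45]
116 (np.int64(266), np.int64(267)) [68, 68, 67, 68, 71, 68, 58, 88, 114, 116, 116, 66, 64, 58, 52, 56, 65, 45, 44, 47, 45, 49]
118 (np.int64(263), np.int64(269)) [72, 74, 69, 68, 68, 68, 61, 90, 109, 66, 61, 66, 66, 59, 51, 55, 62, 45, 45, 49, 50, 47]
130 (np.int64(268), np.int64(278)) [67, 67, 70, 69, 69, 69, 68, 68, 65, 69, 71, 67, 66, 65, 67, 70, 49, 46, 47, 49, 46, 46]
150 (np.int64(262), np.int64(276)) [71, 68, 47, 45, 43, 49, 43, 49, 69, 67, 67, 69, 64, 68, 63, 53, 46, 44, 47, 47, 47, 50]
250 (np.int64(262), np.int64(271)) [34, 29, 28, 29, 28, 34, 30, 23, 26, 29, 33, 33, 37, 44, 48, 46, 53, 94, 119, 136, 147, 147]
270 (np.int64(260), np.int64(270)) [101, 102, 102, 100, 100, 100, 100, 98, 99, 99, 99, 97, 94, 95, 44, 52, 91, 120, 132, 147, 148, 148]
280 (np.int64(261), np.int64(269)) [163, 159, 159, 158, 157, 159, 157, 157, 159, 156, 154, 154, 156, 1
[... 2461 characters left out ...]
 62, 54, 62, 57, 60, 56, 57, 62, 60, 62]
160 None [60, 51, 56, 56, 56, 57, 58, 60, 58, 58, 55, 59, 57, 60, 57, 60, 56, 63, 57, 64, 61, 56, 62, 61, 60]
164 None [60, 59, 54, 60, 58, 58, 57, 58, 60, 60, 62, 61, 60, 62, 59, 58, 54, 56, 56, 61, 57, 60, 59, 59, 63]
168 None [55, 60, 56, 60, 57, 56, 59, 55, 59, 59, 58, 59, 56, 60, 60, 56, 61, 60, 58, 64, 62, 61, 64, 62, 59]
172 None [58, 58, 56, 51, 55, 58, 60, 59, 60, 58, 58, 57, 64, 59, 60, 60, 63, 60, 60, 59, 60, 61, 58, 63, 62]
176 None [57, 58, 52, 63, 59, 62, 58, 59, 59, 56, 57, 57, 60, 59, 59, 64, 62, 64, 57, 66, 63, 66, 59, 63, 64]
180 None [61, 53, 59, 58, 61, 59, 61, 66, 58, 59, 63, 61, 59, 58, 61, 59, 63, 59, 60, 66, 65, 57, 64, 65, 63]
```

```bash
python3 - <<'E'
from h import *
im=cv2.imread("pics/w1.png"); h=cv2.cvtColor(im,cv2.COLOR_BGR2HSV)
m=cv2.inRange(h,(105,140,40),(130,255,255))
for v in (112,114,116,118,122,140,160,200,240,270,280,283,285,288):
    u=np.where(m[v,200:300])[0]+200; print(v,u.min() if len(u) else None,u.max() if len(u) else None,im[v,244:266].tolist() if v in(140,) else '')
c=cal("wrist"); big=cv2.resize(im[90:300,215:305],None,fx=2.85,fy=2.85,interpolation=2)
big2=cv2.resize(cv2.imread("pics/top0.png")[85:185,290:375],None,fx=6,fy=6,interpolation=2)
o=np.zeros((600,800,3),np.uint8); o[:big.shape[0],:big.shape[1]]=big; o[:600,270:270+510]=big2; cv2.imwrite("pics/z1.png",o)
E
```

```text
112 None None 
114 254 255 
116 253 257 
118 253 259 
122 253 262 
140 252 262 [[62, 68, 71], [67, 73, 76], [67, 72, 74], [63, 71, 73], [67, 73, 75], [62, 68, 69], [63, 63, 59], [53, 48, 42], [53, 26, 11], [77, 39, 13], [99, 49, 16], [115, 57, 18], [130, 63, 17], [142, 73, 27], [146, 77, 29], [149, 78, 29], [145, 75, 29], [139, 72, 27], [127, 74, 47], [115, 86, 75], [104, 97, 93], [89, 96, 99]]
160 251 292 
200 250 289 
240 248 259 
270 249 256 
280 249 254 
283 250 254 
285 None None 
288 None None
```

View pics/z1.png

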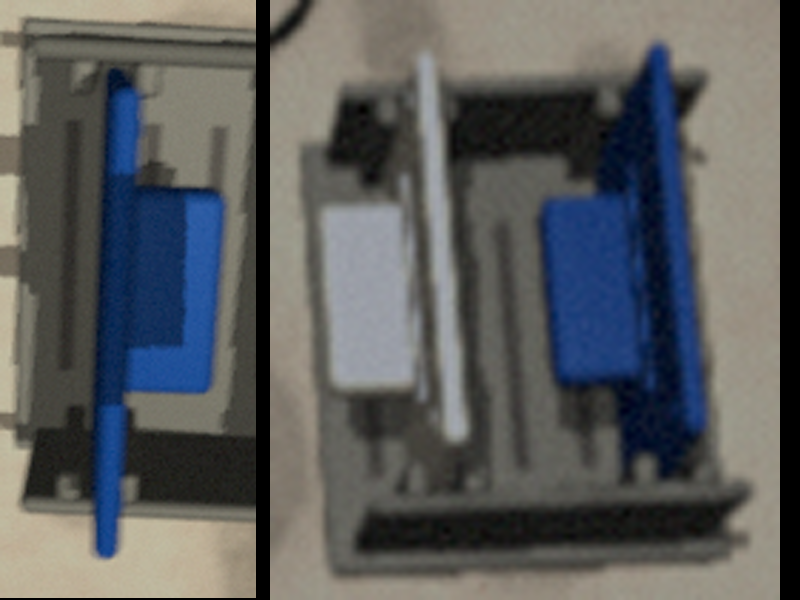

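```bash
python3 - <<'E'
from h import *
w=cal("wrist");t=cal("top")
for z in (112,122,132):
    print(z,onz(w,[[258,120.5],[252.2,284.5]],z).round(1)[:,:2].tolist(),onz(t,[[354.7,93.2],[360.8,156.3]],z).round(1)[:,:2].tolist())
def tri(a,b):
    A=[];
    for c,uv in((w,a),(t,b)):
        P=c[0]@np.c_[c[1],c[2]]; A+=[uv[0]*P[2]-P[0],uv[1]*P[2]-P[1]]
    X=np.linalg.svd(np.array(A))[2][-1]; return (X[:3]/X[3]).round(1)
print(tri([258,120.5],[360.8,156.3]),tri([252.2,284.5],[354.7,93.2]))
# pan from top0: rim outer corners
for z in(66,):
  p=onz(t,[[169,137.5],[230.5,132],[237,205.5],[173.5,211]],z);print(p.round(1)[:,:2].tolist(),p.mean(0))
s=sense();print(s["t"],s["tool_pos"].__repr__())
E
```

```text
112 [[568.7, -252.5], [710.6, -246.3]] [[709.0, -246.0], [572.3, -250.3]]
122 [[568.1, -252.6], [704.8, -246.6]] [[704.3, -243.4], [569.3, -247.7]]
132 [[567.5, -252.7], [698.9, -246.9]] [[699.6, -240.8], [566.3, -245.0]]
[ 570.4 -250.8  114. ] [ 709.3 -246.   112.6]
[[631.2, 146.3], [642.7, 14.3], [482.0, -0.1], [471.3, 131.1]] [556.79463562  72.91228224  66.        ]
2.175 array([ 625.9380355 , -249.17059504,  239.92046702])
```

play_rows(moves=[[1, 0.02, -0.002, -0.06, -0.058], [1, 0.02, -0.002, -0.15, -0.058], [1, 0.02, -0.002, -0.22, -0.058], [1, 0.02, -0.002, -0.262, -0.058], [1, 0.02, -0.002, -0.262, -0.058]])

```text
t: 2.8
tool_pos: [635.8, -244.9, 109.2]
orientation: [[-0.999, -0.038, -0.002], [-0.038, 0.999, 0.001], [0.002, 0.001, -1.0]]
force: [-0.5, 0.2, 0.2]
gripper_width: 87.9
```

play_rows(moves=[[0.35, 0, 0, 0, 0], [0.35, 0, 0, 0, 0], [0.35, 0, 0, 0, 0], [0.35, 0, 0, 0, 0]], squeeze=20)

```text
t: 3.3
tool_pos: [636.7, -246.2, 110.9]
orientation: [[-0.999, -0.037, 0.001], [-0.037, 0.999, -0.0], [-0.001, -0.0, -1.0]]
force: [-0.5, 0.7, 0.0]
gripper_width: 51.3
```

```bash
python3 - <<'E'
from h import *
a=snap("wrist"); s=sense(); print(s["t"],s["tool_pos"],s["force"],s["gripper_width"])
b=snap("side")
u=proj("side",[[637,-248,110]])[0].astype(int)
bb=cv2.resize(b[max(u[1]-80,0):u[1]+70,u[0]-80:u[0]+70],None,fx=2,fy=2)
o=np.zeros((384,812,3),np.uint8);o[:,:512]=a;o[:300,512:812]=bb;cv2.imwrite("pics/g1.png",o[:,:800,::-1])
E
```

```text
3.35 [ 636.60393957 -246.2038186   110.6768049 ] [ 0.42288252 -0.91310285 -0.26981673] 47.425593929011384
```

View pics/g1.png

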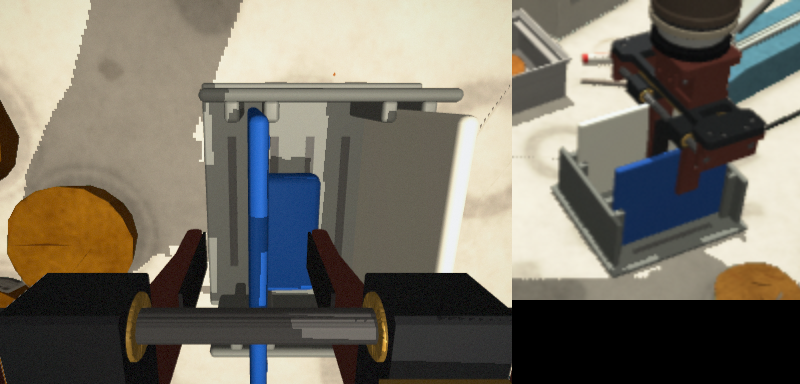

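play_rows(moves=[[0, 0, 0, 0, 0], [0, 0, 0, 0, 0], [0, 0, 0, 0, 0], [0, 0, 0, 0, 0], [0, 0, 0, 0, 0]], squeeze=20)

```text
t: 4.03
tool_pos: [636.3, -246.8, 110.2]
orientation: [[-0.999, -0.036, -0.0], [-0.036, 0.999, -0.001], [0.0, -0.001, -1.0]]
force: [0.3, -2.3, -1.3]
gripper_width: 8.1
```

play_rows(moves=[[0, 0, 0, 0, 0], [0, 0, 0, 0, 0], [0, 0, 0, 0.01, 0], [0, 0, 0, 0.02, 0], [0, 0, 0, 0.03, 0]])

```text
t: 4.65
tool_pos: [636.4, -246.7, 125.8]
orientation: [[-0.999, -0.036, 0.0], [-0.036, 0.999, -0.001], [-0.0, -0.001, -1.0]]
force: [0.3, -5.6, -4.3]
gripper_width: 7.5
```

play_rows(moves=[[0, 0, -0.002, 0.01, 0], [0, 0, -0.002, 0.03, 0], [0, 0, -0.002, 0.06, 0], [0, 0, -0.002, 0.1, 0], [0, 0, -0.002, 0.14, 0]])

```text
t: 5.28
tool_pos: [637.0, -246.0, 197.4]
orientation: [[-0.999, -0.038, 0.001], [-0.038, 0.999, 0.001], [-0.001, 0.001, -1.0]]
force: [0.9, -0.4, -1.4]
gripper_width: 7.8
```

play_rows(moves=[[0, 0, 0, 0.05, 0], [0, 0, 0, 0.07, 0], [0, 0, 0, 0.07, 0]])

```text
t: 5.65
tool_pos: [636.9, -246.8, 231.4]
orientation: [[-0.999, -0.037, 0.002], [-0.037, 0.999, 0.0], [-0.002, 0.0, -1.0]]
force: [-1.0, -0.5, -1.4]
gripper_width: 7.7
```

```bash
python3 - <<'E'
from h import *
a=snap("wrist"); s=sense(); print(s["t"],s["tool_pos"],s["force"],s["ft_torque"],s["gripper_width"])
b=snap("side")
o=np.zeros((384,800,3),np.uint8);o[:,:400]=a[:,56:456];o[:,400:]=b[:,112:];cv2.imwrite("pics/g2.png",o[:,:,::-1])
E
```

```text
5.7 [ 636.47123274 -246.69652114  230.29487748] [-0.59552606 -0.54364295 -1.73216999] [ 0.00174761 -0.01190181 -0.01288173] 7.6732738508787435
```

View pics/g2.png

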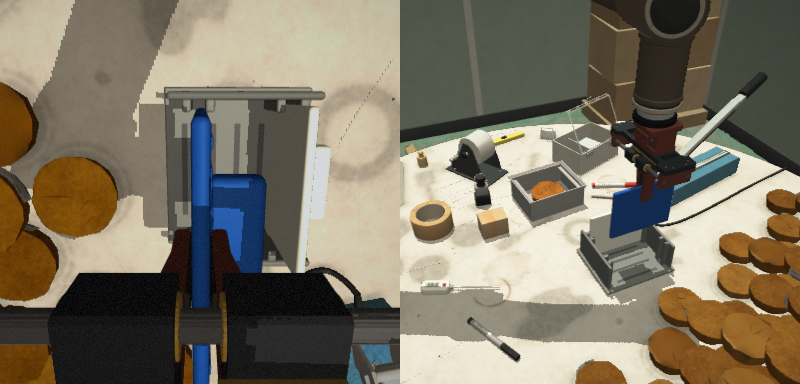

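play_rows(moves=[[0, -0.343, -0.096, 0, 0], [0, -0.343, -0.096, 0, 0], [0, -0.343, -0.096, 0, 0], [0, -0.343, -0.096, -0.05, 0], [0, -0.343, -0.096, -0.1, 0]])

```text
t: 6.38
tool_pos: [464.2, -295.1, 179.6]
orientation: [[-0.999, -0.036, 0.0], [-0.036, 0.999, 0.001], [-0.0, 0.001, -1.0]]
force: [0.5, 0.3, -1.6]
gripper_width: 7.7
```

play_rows(moves=[[0, 0, 0, -0.08, 0], [0, 0, 0, -0.12, 0], [0, 0, 0, -0.144, 0], [0, 0, 0, -0.15, 0], [0, 0, 0, -0.15, 0]])

```text
t: 7.0
tool_pos: [465.2, -295.3, 105.7]
orientation: [[-0.999, -0.037, 0.0], [-0.037, 0.999, -0.0], [-0.0, -0.0, -1.0]]
force: [0.2, -0.7, -0.7]
gripper_width: 7.7
```

play_rows(moves=[[0, 0, 0, -0.003, 0], [0, 0, 0, -0.006, 0], [0, 0, 0, -0.008, 0], [0, 0, 0, -0.008, 0]])

```text
t: 7.5
tool_pos: [465.0, -295.1, 101.4]
orientation: [[-0.999, -0.037, -0.0], [-0.037, 0.999, 0.0], [0.0, 0.0, -1.0]]
force: [-0.6, -0.4, -1.6]
gripper_width: 7.9
```

play_rows(moves=[[0, 0, 0, -0.002, 0], [0, 0, 0, -0.003, 0], [0, 0, 0, -0.003, 0]])

```text
t: 7.88
tool_pos: [465.4, -295.3, 100.2]
orientation: [[-0.999, -0.037, 0.001], [-0.037, 0.999, -0.0], [-0.001, -0.0, -1.0]]
force: [0.8, 0.1, 2.7]
gripper_width: 7.9
```

play_rows(moves=[[0.45, 0, -0.008, 0, 0], [0.45, 0, -0.022, 0, 0], [0.45, 0, -0.038, 0, 0], [0.45, 0, -0.056, 0, 0], [0.45, 0, -0.072, 0, 0]])

```text
t: 8.5
tool_pos: [464.8, -332.1, 99.8]
orientation: [[-0.999, -0.036, -0.0], [-0.036, 0.999, -0.0], [0.0, -0.0, -1.0]]
force: [-0.1, 0.6, 0.3]
gripper_width: 39.8
```

```bash
python3 - <<'E'
from h import *
a=snap("wrist"); s=sense(); print(s["t"],s["tool_pos"],s["force"],s["ft_torque"],s["gripper_width"])
b=snap("side")
o=np.zeros((384,800,3),np.uint8);o[:,:400]=a[:,56:456];o[:,400:]=b[:,112:];cv2.imwrite("pics/g3.png",o[:,:,::-1])
E
```

```text
8.55 [ 464.66760443 -333.17271771   99.92568866] [-0.4577173  -0.48640589 -0.04296188] [0.00487209 0.05544926 0.03195441] 39.78795392918208
```

View pics/g3.png

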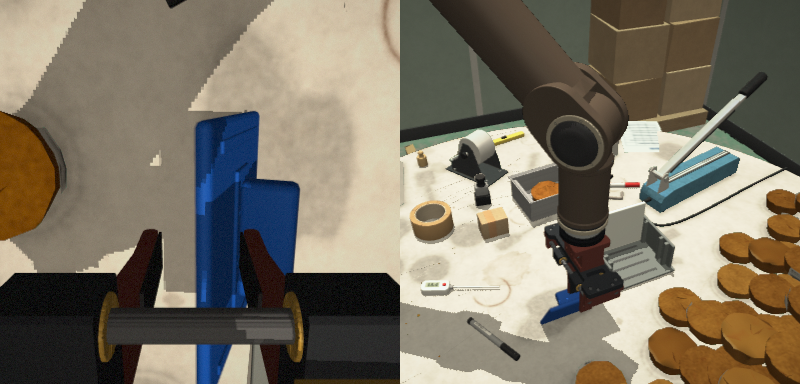

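play_rows(moves=[[0.45, 0, 0, 0, 0], [1, 0, 0.002, 0, 0], [1, 0, 0.004, -0.004, 0], [1, 0, 0.006, -0.01, 0], [1, 0, 0.008, -0.016, 0]])

```text
t: 9.22
tool_pos: [465.1, -327.1, 91.7]
orientation: [[-0.999, -0.037, 0.0], [-0.037, 0.999, -0.0], [-0.0, -0.0, -1.0]]
force: [-0.1, -0.6, 0.6]
gripper_width: 75.9
```

play_rows(moves=[[1, 0, -0.002, -0.016, 0], [1, 0, -0.014, -0.034, 0], [1, 0, -0.026, -0.054, 0], [1, 0, -0.036, -0.076, 0], [1, 0, -0.042, -0.096, 0]])

```text
t: 9.85
tool_pos: [464.6, -348.5, 42.7]
orientation: [[-0.999, -0.036, -0.001], [-0.036, 0.999, 0.0], [0.001, 0.0, -1.0]]
force: [-0.1, -0.2, -0.7]
gripper_width: 87.7
```

```bash
python3 - <<'E'
from h import *
a=snap("wrist"); s=sense(); print(s["t"],s["tool_pos"],s["force"],s["ft_torque"],s["gripper_width"])
b=snap("side")
o=np.zeros((384,800,3),np.uint8);o[:,:400]=a[:,56:456];o[:,400:]=b[:,112:];cv2.imwrite("pics/g4.png",o[:,:,::-1])
E
```

```text
9.9 [ 464.04510467 -348.3878948    41.69946314] [-0.14426282 -0.6568289  -1.25160541] [-0.03326963 -0.02873741 -0.02006965] 88.26092215066974
```

View pics/g4.png

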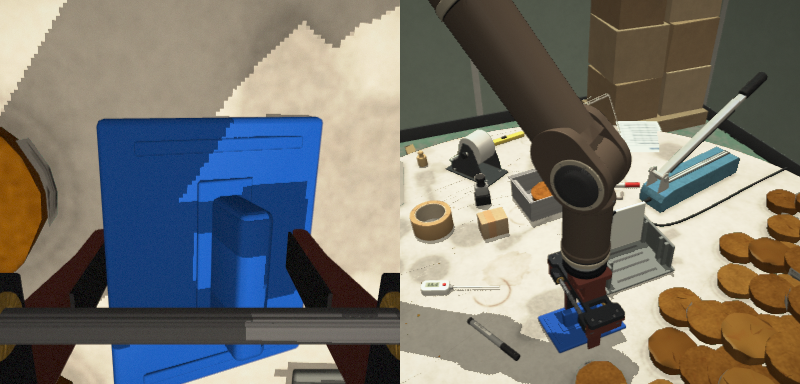

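play_rows(moves=[[1, 0, -0.006, -0.008, 0], [1, 0, -0.016, -0.012, 0], [1, 0, -0.028, -0.012, 0], [1, 0, -0.04, -0.012, 0], [1, 0, -0.046, -0.012, 0]])

```text
t: 10.58
tool_pos: [465.2, -365.0, 37.6]
orientation: [[-0.999, -0.04, -0.003], [-0.04, 0.999, 0.01], [0.002, 0.011, -1.0]]
force: [-2.8, 24.9, 17.7]
gripper_width: 87.2
```

play_rows(moves=[[1, 0, 0, 0, 0], [1, 0, 0, 0.02, 0], [1, 0, 0.02, 0.1, 0], [1, 0, 0.02, 0.2, 0], [1, 0, 0.02, 0.28, 0]])

```text
t: 11.2
tool_pos: [465.2, -361.7, 180.1]
orientation: [[-0.999, -0.037, 0.001], [-0.037, 0.999, -0.001], [-0.001, -0.001, -1.0]]
force: [1.0, 0.3, -0.7]
gripper_width: 87.5
```

play_rows(moves=[[1, -0.05, 0, 0.1, 0], [1, -0.05, 0, 0.1, 0]])

```text
t: 11.45
tool_pos: [439.7, -363.6, 232.2]
orientation: [[-0.999, -0.034, 0.006], [-0.034, 0.999, -0.004], [-0.006, -0.004, -1.0]]
force: [-0.1, -0.2, -0.8]
gripper_width: 87.8
```

```bash
python3 - <<'E'
from h import *
a=snap("wrist","w5.png"); c=cal("wrist"); np.savez("w5",*c); s=sense(); print(s["t"],s["tool_pos"],s["force"])
E
```

```text
11.5 [ 440.0857657  -362.23207472  229.89308323] [ 0.3465776   0.48803732 -0.8166843 ]
```

View pics/w5.png

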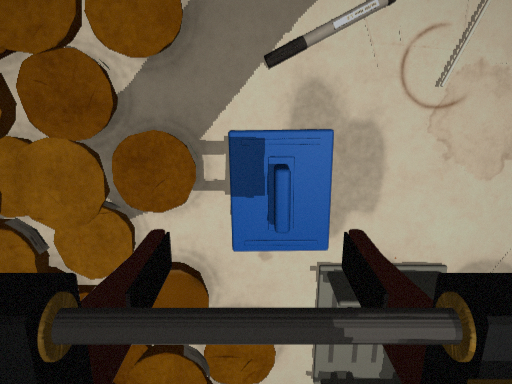

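```bash
cat >> h.py <<'E'
def lid(im,c,z=8):
    h=cv2.cvtColor(im,cv2.COLOR_RGB2HSV); m=cv2.inRange(h,(105,130,30),(125,255,255)); m[262:]=0
    m=cv2.morphologyEx(m,cv2.MORPH_OPEN,np.ones((3,3)))
    q=max(cv2.findContours(m,0,1)[0],key=cv2.contourArea)[:,0]
    return cv2.minAreaRect(onz(c,q,z)[:,:2].astype(np.float32)),q
E
python3 - <<'E'
from h import *
c=np.load("w5.npz");c=[c[k] for k in c]
im=cv2.imread("pics/w5.png")[:,:,::-1].copy()
r,q=lid(im,c);print(r)
print("handle top ends z40",onz(c,[[282.5,166],[283,230]],40).round(1).tolist())
s=optics.capture("top");h=cv2.cvtColor(s,cv2.COLOR_RGB2HSV);m=cv2.inRange(h,(105,130,30),(125,255,255));v,u=np.where(m[170:,300:]>0);print(len(u),u.min()+300,u.max()+300,v.min()+170,v.max()+170)
print(proj("top",[[470,-350,8]]))
E
```

```text
((466.75408935546875, -335.26055908203125), (137.1790008544922, 109.89698028564453), 2.9191720485687256)
handle top ends z40 [[430.6, -337.1, 40.0], [497.8, -332.7, 40.0]]
3028 364 419 184 247
[[397.3465349  214.57897521]]
```

```bash
python3 - <<'E'
from h import *
s=snap("top");t=cal("top")
h=cv2.cvtColor(s,cv2.COLOR_RGB2HSV);m=cv2.inRange(h,(105,130,30),(125,255,255));m[:,:300]=0;m[:170]=0
q=max(cv2.findContours(m,0,1)[0],key=cv2.contourArea)[:,0]
print(cv2.minAreaRect(onz(t,q,8)[:,:2].astype(np.float32)))
a=cv2.resize(s[175:255,340:440],None,fx=4,fy=4,interpolation=2);b=cv2.resize(s[120:225,155:255],None,fx=4,fy=4,interpolation=2)
o=np.zeros((420,800,3),np.uint8);o[:320,:400]=a;o[:,400:]=b;cv2.imwrite("pics/z2.png",o[:,:,::-1])
E
```

```text
((468.5850524902344, -337.525390625), (136.07090759277344, 111.2923812866211), 2.7782950401306152)
```

View pics/z2.png

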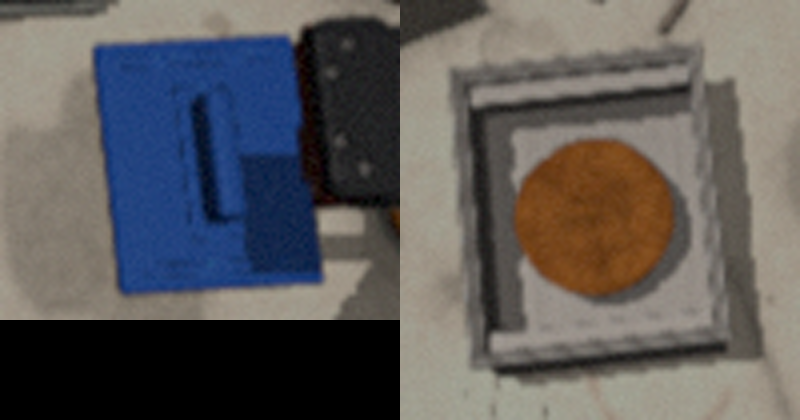

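play_rows(moves=[[0.6, 0.053, 0.055, -0.1, 0.02], [0.6, 0.053, 0.055, -0.2, 0.02], [0.6, 0.053, 0.055, -0.3, 0.02], [0.6, 0.053, 0.055, -0.36, 0.02], [0.6, 0.053, 0.055, -0.38, 0.02]])

```text
t: 12.22
tool_pos: [464.9, -332.3, 34.4]
orientation: [[-0.999, -0.053, -0.005], [-0.053, 0.999, 0.003], [0.005, 0.003, -1.0]]
force: [-0.6, 0.6, 0.6]
gripper_width: 52.8
```

play_rows(moves=[[0.6, 0, 0, -0.01, 0], [0.6, 0, 0, -0.017, 0], [0.6, 0, 0, -0.017, 0]])

```text
t: 12.6
tool_pos: [466.9, -333.9, 30.0]
orientation: [[-0.999, -0.052, 0.001], [-0.052, 0.999, -0.0], [-0.001, -0.0, -1.0]]
force: [0.8, -0.2, 0.2]
gripper_width: 52.7
```

play_rows(moves=[[0, 0, 0, 0, 0], [0, 0, 0, 0, 0], [0, 0, 0, 0, 0], [0, 0, 0, 0, 0], [0, 0, 0, 0, 0]], squeeze=20)

```text
t: 13.22
tool_pos: [466.6, -333.9, 29.5]
orientation: [[-0.999, -0.052, 0.0], [-0.052, 0.999, -0.0], [-0.0, -0.0, -1.0]]
force: [0.0, -0.9, 0.8]
gripper_width: 16.0
```

play_rows(moves=[[0, 0, 0, 0.01, 0], [0, 0, 0, 0.06, 0], [0, 0, 0, 0.16, 0], [0, 0, 0, 0.28, 0], [0, 0, 0, 0.4, 0]])

```text
t: 13.85
tool_pos: [465.9, -333.3, 231.1]
orientation: [[-0.999, -0.052, -0.001], [-0.052, 0.999, 0.0], [0.001, 0.001, -1.0]]
force: [2.5, -0.1, -2.1]
gripper_width: 16.1
```

play_rows(moves=[[0, 0.128, 0.468, 0.08, 0.05], [0, 0.128, 0.468, 0.08, 0.05], [0, 0.128, 0.468, 0.08, 0.05], [0, 0.128, 0.468, 0.08, 0.05], [0, 0.128, 0.468, 0.08, 0.05]])

```text
t: 14.48
tool_pos: [531.7, -93.9, 269.8]
orientation: [[-0.995, -0.1, 0.001], [-0.1, 0.995, 0.002], [-0.001, 0.002, -1.0]]
force: [0.3, -1.5, -2.0]
gripper_width: 15.9
```

```bash
python3 - <<'E'
from h import *
s=sense();print(s["t"],s["tool_pos"],s["force"],s["gripper_width"])
c=cal("wrist"); np.savez("w6",*c);snap("wrist","w6.png"); print(sense()["tool_pos"])
E
```

```text
14.475 [531.70508452 -93.93219785 269.78127616] [ 0.27533372 -1.48274817 -2.0031006 ] 15.865950966143215
[530.74611394 -97.26697531 269.47522945]
```

View pics/w6.png

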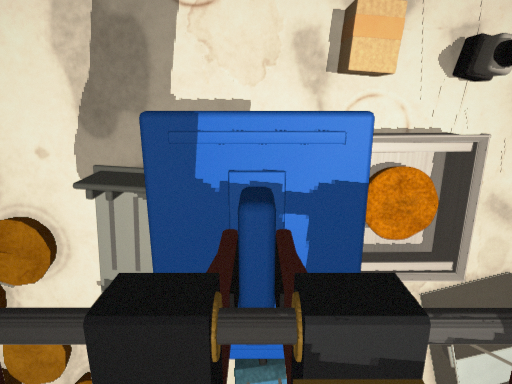

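play_rows(moves=[[0, 0, -0.11, 0.1, 0], [0, 0, -0.11, 0.1, 0], [0, 0, -0.11, 0.1, 0], [0, 0, -0.11, 0.1, 0]])

```text
t: 15.02
tool_pos: [529.9, -154.0, 318.2]
orientation: [[-0.996, -0.092, -0.002], [-0.092, 0.996, 0.001], [0.002, 0.001, -1.0]]
force: [0.6, -0.0, -1.6]
gripper_width: 15.7
```

```bash
python3 - <<'E'
from h import *
s=sense();print(s["t"],s["tool_pos"],np.round(s["orientation"],4).tolist())
c=cal("wrist"); np.savez("w7",*c);im=snap("wrist","w7.png")
cv2.imwrite("pics/w7z.png",cv2.resize(im[90:290,355:512,::-1],None,fx=3,fy=3,interpolation=2))
E
```

```text
15.025 [ 529.86368234 -153.98564805  318.18438015] [[-0.9958, -0.0917, -0.0019], [-0.0918, 0.9958, 0.0009], [0.0018, 0.0011, -1.0]]
```

View pics/w7z.png

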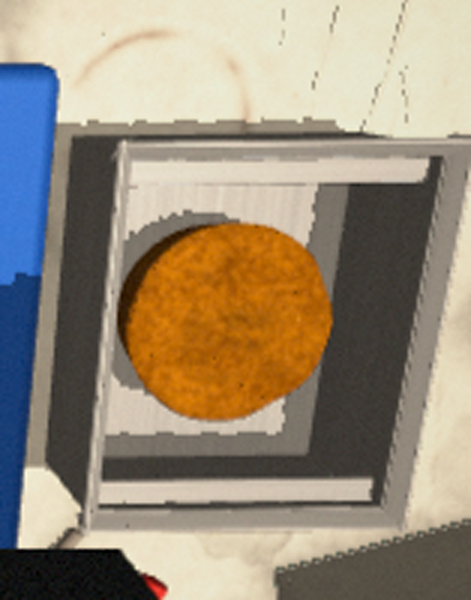

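```bash
python3 - <<'E'
from h import *
L=lambda f:[np.load(f)[k] for k in np.load(f)]
c6,c7,t=L("w6.npz"),L("w7.npz"),cal("top")
f=lambda x,y:[355+x/3-.3,90+y/3-.3]
for z in(66,):
  p=onz(c7,[f(120,142),f(82,527),f(402,527)],z);print("w7 -x-y,+x-y,+x+y",p[:,:2].round(1).tolist(), np.degrees(np.arctan2(*(p[1]-p[0])[[1,0]])),p[[0,2],:2].mean(0))
  p=onz(c6,[[490,135],[464.5,281]],z);print("w6 -x+y,+x+y",p[:,:2].round(1).tolist())
  g=lambda x,y:[155+x/4-.4,120+y/4-.4]
  p=onz(t,[g(452-400,70),g(703-400,44),g(728-400,342),g(473-400,366)],z);print("top +x+y,+x-y,-x-y,-x+y",p[:,:2].round(1).tolist(),p.mean(0))
  a=(p[1]+p[0]-p[2]-p[3]);print(np.degrees(np.arctan2(a[1],a[0])))
# lid in hand from w7 / w6
for fn,c in(("w6",c6),("w7",c7)):
  im=cv2.imread("pics/%s.png"%fn); h=cv2.cvtColor(im,cv2.COLOR_BGR2HSV); m=cv2.inRange(h,(105,130,30),(125,255,255))
  tz={"w6":269.6,"w7":319}[fn]
  pts=[]
  for v in (140,170,200,260):
    u=np.where(m[v,100:420])[0]+100; pts+= [[u.min(),v],[u.max()+1,v]]
  V=[np.where(m[60:200,u])[0].min()+60 for u in(180,260,340)]
  P=onz(c,pts,tz-21.5); N=onz(c,[[180,V[0]],[260,V[1]],[340,V[2]]],tz-21.5)
  l,r=P[0::2],P[1::2]
  print(fn,"mid y line",((l+r)/2)[:,:2].round(1).tolist(),"w",np.linalg.norm(r-l,axis=1).round(1),"near edge",N[:,:2].round(1).tolist(), "yaw",[np.degrees(np.arctan2(e[1],e[0])).round(2) for e in(l[-1]-l[0],r[-1]-r[0])])
E
```

```text
w7 -x-y,+x-y,+x+y [[484.1, 0.5], [644.5, 17.0], [632.0, 151.6]] 5.875051773997293 [558.04298227  76.03760015]
w6 -x+y,+x+y [[470.3, 135.1], [632.6, 153.2]]
top +x+y,+x-y,-x-y,-x+y [[632.1, 149.4], [645.9, 14.6], [482.8, 0.8], [471.1, 132.4]] [557.98444715  74.29997109  66.        ]
5.423779643580578
w6 mid y line [[477.4, -99.2], [491.9, -97.5], [507.1, -96.0], [539.9, -92.6]] w [110.3 110.5 110.3 110.8] near edge [[467.6, -136.2], [463.8, -99.0], [460.0, -61.9]] yaw [np.float64(5.87), np.float64(6.28)]
w7 mid y line [[475.3, -158.6], [489.8, -157.3], [504.9, -155.9], [537.6, -152.8]] w [110.2 109.9 109.6 109. ] near edge [[465.4, -195.5], [462.3, -158.5], [458.9, -121.5]] yaw [np.float64(5.92), np.float64(4.84)]
```

play_rows(moves=[[0, 0.054, 0.458, 0, 0.006], [0, 0.054, 0.458, 0, 0.006], [0, 0.054, 0.458, 0, 0.006], [0, 0.054, 0.458, -0.06, 0.006], [0, 0.054, 0.458, -0.16, 0.006]])

```text
t: 15.7
tool_pos: [557.8, 80.5, 238.6]
orientation: [[-0.995, -0.105, 0.002], [-0.105, 0.995, 0.003], [-0.002, 0.002, -1.0]]
force: [0.1, -1.0, -1.3]
gripper_width: 16.3
```

play_rows(moves=[[0, 0, 0, -0.08, 0], [0, 0, 0, -0.16, 0], [0, 0, 0, -0.22, 0], [0, 0, 0, -0.24, 0], [0, 0, 0, -0.24, 0]])

```text
t: 16.32
tool_pos: [557.1, 74.7, 119.0]
orientation: [[-0.995, -0.097, -0.001], [-0.097, 0.995, -0.0], [0.001, -0.0, -1.0]]
force: [-1.0, -0.2, -0.7]
gripper_width: 15.9
```

```bash
python3 - <<'E'
from h import *
for i in range(3):
    s=sense();print(s["t"],np.round(s["tool_pos"],1),np.round(s["orientation"],4)[:2,0],np.round(s["force"],1)); im=snap(["wrist","wrist","side"][i])
    if i==1: w=im
u=proj("side",[[557,75,100]])[0].astype(int)
b=cv2.resize(im[u[1]-60:u[1]+68,u[0]-64:u[0]+64],(384,384),interpolation=cv2.INTER_CUBIC)
o=np.zeros((384,784,3),np.uint8);o[:,:400]=w[:,56:456];o[:,400:]=b;cv2.imwrite("pics/g8.png",o[:,:,::-1])
E
```

```text
16.325 [557.1  74.7 119. ] [-0.9953 -0.0969] [-1.  -0.2 -0.7]
16.375 [557.8  74.6 119.9] [-0.9953 -0.0967] [ 0.8  0.3 -0.9]
16.425 [558.2  74.6 120.4] [-0.9953 -0.0965] [ 0.8 -0.1 -1.6]
```

View pics/g8.png

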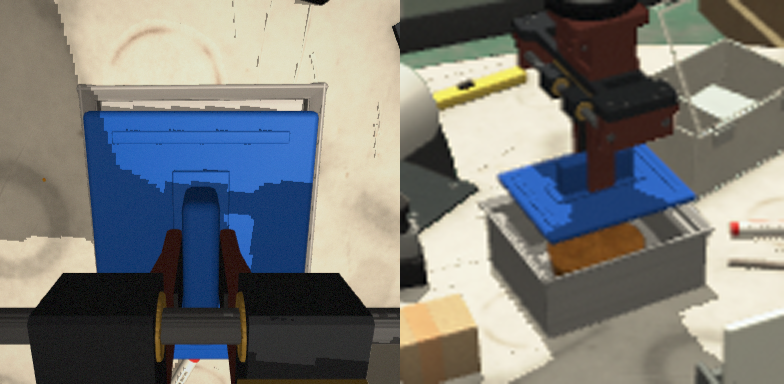

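play_rows(moves=[[0, -0.003, 0.0016, 0, 0], [0, -0.003, 0.0016, -0.015, 0], [0, -0.003, 0.0016, -0.03, 0], [0, -0.003, 0.0016, -0.043, 0], [0, -0.003, 0.0016, -0.048, 0]])

```text
t: 17.1
tool_pos: [555.6, 75.0, 94.5]
orientation: [[-0.995, -0.096, -0.001], [-0.096, 0.995, -0.0], [0.001, -0.0, -1.0]]
force: [-0.8, -0.2, -1.9]
gripper_width: 15.9
```

play_rows(moves=[[0, 0, 0, 0, 0], [0, 0, 0, -0.008, 0], [0, 0, 0, -0.014, 0], [0, 0, 0, -0.018, 0], [0, 0, 0, -0.018, 0]])

```text
t: 17.73
tool_pos: [555.9, 75.1, 86.2]
orientation: [[-0.995, -0.096, -0.0], [-0.096, 0.995, -0.0], [0.0, -0.0, -1.0]]
force: [-0.1, -0.6, -1.7]
gripper_width: 15.6
```

play_rows(moves=[[0, 0, 0, -0.003, 0], [0, 0, 0, -0.005, 0], [0, 0, 0, -0.005, 0]])

```text
t: 18.1
tool_pos: [555.9, 75.1, 83.8]
orientation: [[-0.995, -0.096, -0.0], [-0.096, 0.995, 0.0], [0.0, 0.0, -1.0]]
force: [0.0, -0.9, -0.7]
gripper_width: 15.9
```

```bash
python3 - <<'E'
from h import *
s=sense();print(s["t"],np.round(s["tool_pos"],1),np.round(s["force"],1),s["ft_torque"])
E
```

```text
18.1 [555.9  75.1  83.8] [ 0.  -0.9 -0.7] [ 0.04440702 -0.00093185 -0.03936992]
```

play_rows(moves=[[0, 0, 0, -0.001, 0], [0, 0, 0, -0.002, 0], [0, 0, 0, -0.002, 0]])

```text
t: 18.48
tool_pos: [556.0, 75.2, 83.5]
orientation: [[-0.995, -0.096, 0.0], [-0.096, 0.995, 0.0], [-0.0, 0.0, -1.0]]
force: [-2.1, -0.9, 6.3]
gripper_width: 15.9
```

Contact at the expected height. Release and retreat.

play_rows(moves=[[0.4, 0, 0, 0.001, 0], [0.4, 0, 0, 0.001, 0], [0.4, 0, 0, 0.001, 0], [0.4, 0, 0, 0.001, 0]])

```text
t: 18.98
tool_pos: [556.0, 75.1, 83.3]
orientation: [[-0.995, -0.096, -0.0], [-0.096, 0.995, -0.0], [0.0, -0.0, -1.0]]
force: [0.2, 0.4, -0.7]
gripper_width: 35.2
```

play_rows(moves=[[0.4, 0, 0, 0.04, 0], [0.4, 0, 0, 0.12, 0], [0.4, 0, 0, 0.24, 0], [0.4, -0.06, 0, 0.34, 0], [0.4, -0.06, 0, 0.34, 0]])

```text
t: 19.6
tool_pos: [526.7, 75.4, 257.3]
orientation: [[-0.995, -0.096, 0.006], [-0.096, 0.995, 0.003], [-0.007, 0.002, -1.0]]
force: [-0.0, -0.4, 0.7]
gripper_width: 35.3
```

```bash
python3 - <<'E'
from h import *
s=sense();print(s["t"],np.round(s["tool_pos"],1),np.round(s["force"],1),s["gripper_width"])
c=cal("wrist");w=snap("wrist","w9.png");b=snap("side","s9.png")
r,q=lid(w,c,62);print(r)
u=proj("side",[[557,75,50]])[0].astype(int)
b2=cv2.resize(b[u[1]-50:u[1]+60,u[0]-55:u[0]+55],(384,384),interpolation=cv2.INTER_CUBIC)
o=np.zeros((384,784,3),np.uint8);o[:,:400]=w[:,56:456];o[:,400:]=b2;cv2.imwrite("pics/g9.png",o[:,:,::-1])
E
```

```text
19.6 [526.7  75.4 257.3] [-0.  -0.4  0.7] 35.25254385729958
((556.3375244140625, 75.37271118164062), (136.22874450683594, 111.14913177490234), 5.5871124267578125)
```

View pics/g9.png

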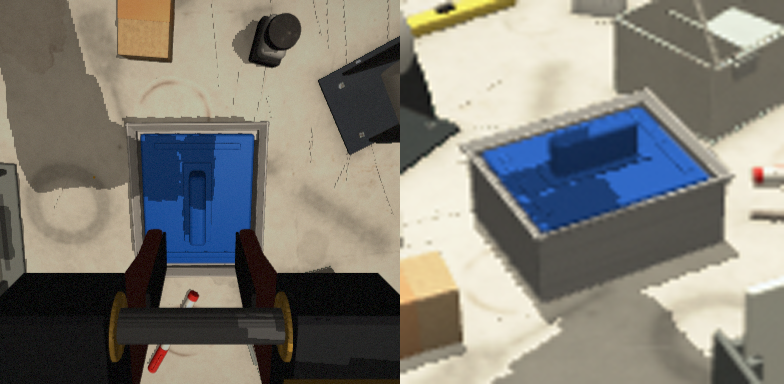

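```bash
python3 -c "
from h import *
print(order.job_done())"
```

```text
the job is handed in; nothing more can be done
None
```

The job is done and handed in: the blue lid sits level in the pan, inside the rim. About 20 s of the 61 s were used.

- **What I did:** I drew the blue lid straight up out of its slot by the middle of its top edge. I stood it on the clear table in front of the rack, tipped it onto one finger and lowered it flat with its handle up, then let go. I then took it by the handle, set it on the pan, released it and backed the arm off.
- **Placing:** The lid met its ledge at a tool height of 83.5 mm, which matches a seat at 54 mm.
- **Last pictures:** The wrist camera put the lid at (556.3, 75.4), turned 5.6°. The pan was measured at about (558, 75), turned 5.6°, so the lid is within the 4 mm play. In the last wrist and side pictures the carton and stamp looked undisturbed. I did not measure them, or the white lid, again.

**What went less well or disagreed:**
- While sliding the finger out from under the lid, the wrist read about 25 N sideways and 18 N up. I took it for a finger bearing on the lid, which may have shifted slightly; I measured it again before gripping the handle.
- The two cameras put the lid's top edge at about 113 mm in the rack, against the stated 122 mm. I used 122 mm.
- The wrist and top cameras differed by about 2 mm on the pan's position across.
- I viewed 14 pictures, four over the budget of 10.

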